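# Tap the clamp's wedge tight with the soft-face hammer

### The job

The ceramic bar sits loose in the wedge clamp. Take the soft-face hammer from its mat and tap the wedge in at its butt with at least three separate light blows, drawing back between them, until it stops advancing and clamps the bar tight, keeping the blows gentle (some 20 to 25 N at a slow swing is plenty, a peak of 50 N cracks the bar); then lay the hammer flat on its mat again. Touch the wedge with the hammer only, and leave the other things on the bench alone.

Things in the scene. Friction and masses are not known exactly. Their poses are not given: they have to be found in the camera images.
- clamp: wedge clamp fixed to the bench: base plate 185 x 143 mm (x, y), 26 mm thick; origin under it. In a row along its x, from -x: keeper block with sloped face, screwed down in slotted holes (its setting, 6 mm to and fro, is not measured; 6 mm of wedge travel for each mm), wedge, sliding jaw, bar, fixed stop, all 60 mm above the bench. At the wedge's entry the plate ends at y = -78 mm
- wedge: steel wedge, 0.35 to 0.55 kg, 160 mm long (y), 32 mm high, lying on the base plate between keeper and jaw; 32 mm wide at the butt, 7 mm at the tip, taper 1 in 6, straight on its +x side (to the jaw). Origin in the middle of the underside; its +y points from butt to tip, along the clamp's +y, the way it is driven. Loose at first, with 10 to 50 mm to go. Holds by friction once tight
- wedge_butt (a point): middle of the wedge's flat butt face (32 x 32 mm, facing the wedge's -y), the face to tap, 42 mm above the bench; sticks out 45 to 52 mm past the base plate at first, 0 to 36 mm when tight. It slides at 2 to 4 N, then stops short within 1 or 2 mm. Tight: blows felt as 20 to 25 N no longer move it; bring the hammer on at 20 to 60 mm/s, faster peaks higher. Over 50 N on the wedge cracks the bar
- jaw (a joint): position (m) of the steel jaw (30 x 90 x 32 mm) which the wedge pushes towards the clamp's +x against the bar; 0 as left slack, about -0.001 when it just bears on the bar and hardly changing from there on, so it does not show how tight the bar is held
- bar: white ceramic test bar 34 x 100 x 34 mm (its y is its length), 0.45 kg, standing loose in the clamp between jaw and fixed stop; brittle. Origin in the middle of its underside
- hammer: soft-face hammer, 0.36 kg, lying on its side, head axis level. Origin at the middle of the head: a round bar along y, 76 mm long over its two flat nylon faces of 32 mm diameter. Handle along -x: wooden shaft 20 mm wide (y), 18 mm thick (z), 14 to 115 mm from the head's axis, then a black grip 32 mm in diameter to 237 mm. Balances about 50 mm from the head's axis
- hammer_grip (a point): point on the shaft's axis 50 mm from the head's axis, good to hold it by from above, fingers closing along the hammer's y; about 19 mm above the bench as it lies
- hammer_face (a point): middle of the nylon face on the hammer's +y side, 38 mm from the head's middle; as the hammer lies on the mat this face looks towards the clamp
- hammer_end (a point): middle of the free end of the hammer's handle, 234 mm from the head's axis
- mat: grey rubber mat 320 x 180 mm (x, y), 3 mm thick, fixed; origin in the middle of its underside. The hammer lies and belongs on it
- spare_bar: bystander: a second ceramic bar 34 x 100 x 34 mm lying on the bench
- spare_wedge: bystander: a smaller steel wedge, 80 mm long and 24 mm high, lying on the bench; does not belong in this clamp
- beaker: bystander: white beaker, 70 mm across, 85 mm high
- flask: bystander: steel vacuum flask, 68 mm across, 225 mm high
- wash_bottle: bystander: white plastic bottle, 60 mm across, 160 mm high
- caliper: bystander: caliper 190 mm long lying on the bench
There are look-alikes about, which are no part of the job. What is shaped like the wedge but red or yellow is not meant.

How it is judged:
By the outcome, as a careful person would: the job done as asked, in the order asked, and still so for the second after the job is handed in, with the robot touching nothing.
It also fails if it takes over 54 s, if anything falls off the work surface, if the arm or the gripper's body presses on something with over 40 N, if the wrist force passes 120 N, or if a joint passes its speed limit or range.

### The arm

A 6-joint arm with a two-finger parallel gripper is mounted at the origin on the work surface. World frame = base frame: x ahead of the robot, y to its left, z up, the work surface at z = 0. Lengths are in m, angles in degrees, forces in N, time in s.
With the tool pointing down it reaches from about 0.35 to 0.875 m from the base axis. Payload 4.2 kg.
Tool frame: the origin (TCP) lies at the very end of the fingers, on their centre line; the grasp point (between the pads) lies 19 mm behind it (r.grip_point_offset is the distance from the TCP to the grasp point, in m); z points along the fingers, y is the line along which they close (so a half turn about z gives the same grasp; the last joint's range is limited). The gripper opens to 87 mm and grips with 3 to 60 N. Pads are 19 mm wide; open, the fingers measure 117 mm over their backs; the gripper's body (75 mm by 190 mm) begins 51 mm behind the grasp point.
Start: joints at [85.863, 22.042, 0.453, 0, -68.411, -14.817], TCP at [0.203, 0.591, 0.223] pointing down, gripper open.
Joint ranges: [-179.83, 179.83], [-69.29, 118.12], [-61.27, 80.66], [-181.25, 117.63], [-171.15, -9.14], [-177.46, 177.46]. Speed limits (degrees/s): [159.86, 159.86, 180, 180, 180, 180].

### API

Orientations are given as a 3x3 rotation matrix whose columns are the frame's x, y, z axes.
In Python, from station import r, cams gives the robot as it stands. The module is installed in compiled form; this text tells all that it offers.
- The arm moves only by the shell command python3 -m handwheel 'ROWS'. ROWS is JSON, a list that holds one entry, the list of rows, each a list of 7 numbers: the turn, a rotation vector about the tool's x, y, z in units of 6 degrees (1.0 is 6 degrees), then the shift along the tool's x, y, z in m, then the finger opening in m, from 0 to 0.087. In form: [[[ax, ay, az, x, y, z, jaw], ...]]. A call has 1 to 12 rows; each row shifts and turns the commanded pose from where the row before left it, along the tool's axes as they then stand; what a row does not reach is not made up. A row lasts 1/10 s, in which the tool goes at most 50 mm and 8.59 degrees, less where a joint would pass 70% of its speed; a pose out of reach is approached as far as the arm can. A call with a gripper value outside its range is refused whole. The fingers move at their own pace and stop on an object; the grip force is fixed at half the most. Time passes only in rows, so rows that do not move let the fingers close. It gives the time, the measured TCP pose, the force, the opening and the grip force at its end, in the units of the state.
- r.sense(): the state, without advancing time (a new reading comes with each control period).
- cams.capture(name): name is "side" or "top" or "wrist"; returns the picture (384x512x3 uint8, red, green, blue); there is no depth.
- cams.get_calibration(name): a dict with "camera_matrix" (3x3 intrinsics, pixels), "rvec" (rotation vector, rad) and "tvec" (3), from world to camera coordinates, as OpenCV has them; the wrist camera has in their place "T_tool_cam" (4x4, takes a point from camera to tool coordinates, whose origin is the TCP and whose axes are the flange's). Camera axes: x right, y down, z forward; pixel columns grow to the right and rows downward; lengths in m; the calibration is good to about 2 mm. The wrist camera is an equidistant fisheye: a pixel r from the principal point sees the ray r / f radians off the axis. A picture is of the moment at which its call begins: read the wrist's pose just before it. get_calibration takes no time and is no camera call.
- r.finish_job(): hands the job in; it is judged then, once.
The state is a dict: "time_s": time; "joints": joint angles; "joint_velocities": joint speeds; "effort": joint torques, N m; "tcp_pos": TCP position; "ee_rot": TCP orientation; "wrist_force": force on the tool from outside, world axes, zero at the start; "moment": the same for the moment, N m; "gripper_width": opening from 0.0 (shut) to 1.0 (fully open); "gripper_force": force on a finger pad.
Only numpy, scipy, OpenCV 4.12 (cv2) and the standard library are available. Lean on these libraries where they do the work, as an engineer would, in place of code of your own. Each camera call takes 0.05 s, during which the arm holds its last target. There are 200 camera calls.

## Working session

There is one attempt and no reset: what is moved stays moved. The work goes in short steps, Python scripts to look and compute and a shell command to move; the robot and the scene stay as the last step left them, time stands still between calls to the robot, and variables do not carry over. Pictures are saved under pics/ and viewed, at most 10 in all, crops included, and the job is handed in when it is done.

```bash
mkdir -p pics; python3 - <<'E'
from station import r,cams
import cv2,numpy as np
s=r.sense();print({k:np.round(s[k],3).tolist() for k in('time_s','tcp_pos','ee_rot','wrist_force','gripper_width')})
ims=[cams.capture(n) for n in('side','top')]
for n,i in zip(('side','top'),ims):cv2.imwrite(f'pics/{n}0.png',i[...,::-1])
for n in('side','top','wrist'):print(n,{k:np.round(v,4).tolist() for k,v in cams.get_calibration(n).items()})
cv2.imwrite('pics/top0b.png',cv2.resize(ims[1][...,::-1],(800,600),interpolation=cv2.INTER_CUBIC))
cv2.imwrite('pics/side0b.png',cv2.resize(ims[0][...,::-1],(800,600),interpolation=cv2.INTER_CUBIC))
E
```

```text
{'time_s': 0.0, 'tcp_pos': [0.203, 0.591, 0.221], 'ee_rot': [[0.946, -0.325, -0.001], [-0.325, -0.946, -0.002], [0.0, 0.002, -1.0]], 'wrist_force': [-0.801, -0.093, -0.218], 'gripper_width': 1.0}
side {'camera_matrix': [[359.9304, 0.0, 262.2727], [0.0, 359.9304, 189.323], [0.0, 0.0, 1.0]], 'rvec': [0.5256, -2.7228, 1.1207], 'tvec': [0.5057, 0.1515, 0.8724]}
top {'camera_matrix': [[367.3456, 0.0, 259.2865], [0.0, 367.3456, 186.5575], [0.0, 0.0, 1.0]], 'rvec': [2.1713, -2.2086, 0.0998], 'tvec': [0.0295, 0.5554, 1.0227]}
wrist {'camera_matrix': [[297.3186, 0.0, 256.4027], [0.0, 297.3186, 192.223], [0.0, 0.0, 1.0]], 'T_tool_cam': [[-0.0016, -0.9554, -0.2952, 0.0814], [1.0, -0.0015, -0.0004, 0.0003], [-0.0001, -0.2952, 0.9554, -0.1633], [0.0, 0.0, 0.0, 1.0]]}
```

View pics/top0b.png

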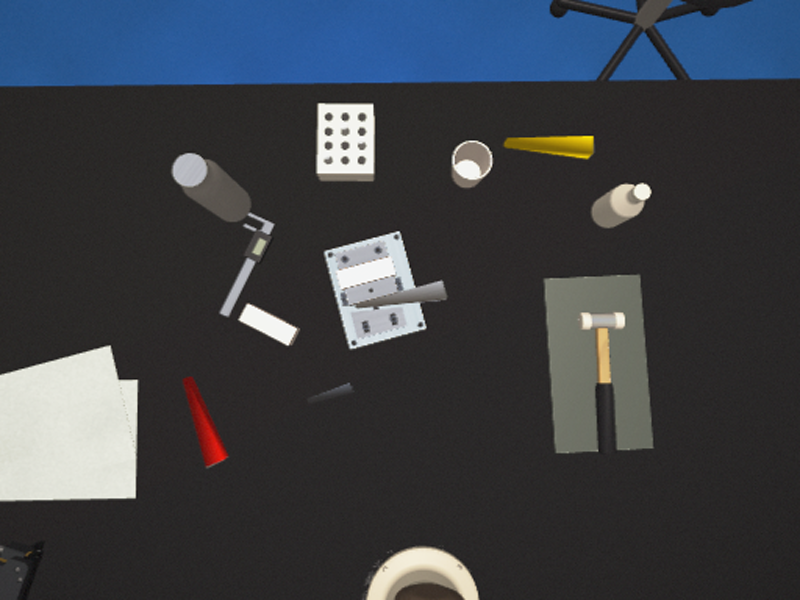

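View pics/side0b.png

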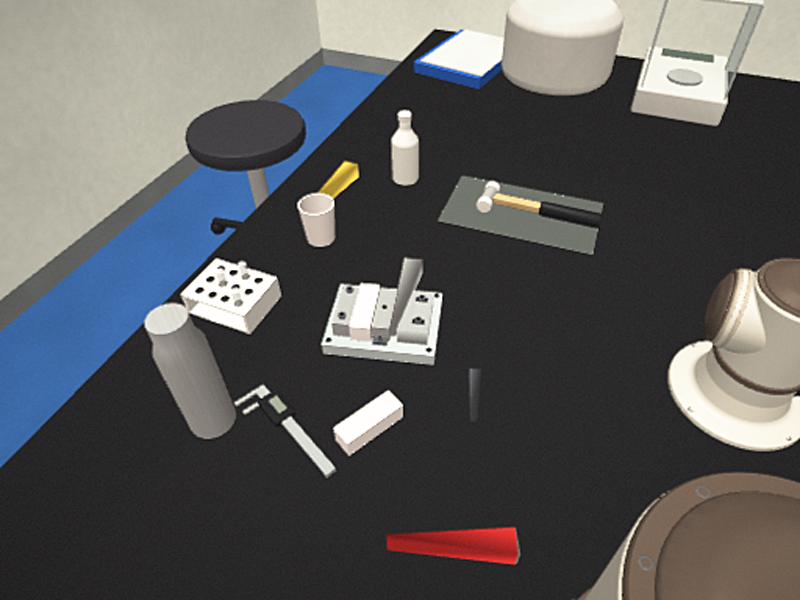

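Candidates (800x600 top view): wedge is the grey one in the clamp at (410,295). The red (205,420) and yellow (550,147) look-alikes and the small dark spare wedge (330,393) are not it. There is only one hammer, on the mat, head at (603,320), and the bar in the clamp is at (366,272), with the spare at (268,325). Next I'll measure and take a close crop.

```bash
cat > h.py <<'E'
import numpy as np,cv2
from station import r,cams
def cast(n,px,z,s=None):
    c=cams.get_calibration(n);K=np.array(c['camera_matrix']);px=np.atleast_2d(np.array(px,float))
    d=np.c_[px,np.ones(len(px))]@np.linalg.inv(K).T
    if n=='wrist':
        s=s or r.sense();th=np.hypot(d[:,0],d[:,1]);k=np.sinc(th/np.pi)
        d=np.c_[d[:,:2]*k[:,None],np.cos(th)];T=np.array(c['T_tool_cam']);R=np.array(s['ee_rot'])
        o=np.array(s['tcp_pos'])+R@T[:3,3];d=d@(R@T[:3,:3]).T
    else:
        R=cv2.Rodrigues(np.array(c['rvec'],float))[0];o=-R.T@np.array(c['tvec'],float).ravel();d=d@R
    return o+d*((z-o[2])/d[:,2])[:,None]
E
python3 - <<'E'
from h import *
im=cv2.imread('pics/top0.png');hsv=cv2.cvtColor(im,cv2.COLOR_BGR2HSV)
def box(m,name,z):
    c=max(cv2.findContours(m,0,2)[0],key=cv2.contourArea);b=cv2.boxPoints(cv2.minAreaRect(c));print(name,cv2.contourArea(c),b.round(1).tolist(),cast('top',b,z).round(4)[:,:2].tolist())
roi=np.zeros(im.shape[:2],np.uint8);roi[170:295,340:425]=255
w=cv2.inRange(hsv,(10,90,90),(30,255,255))&roi;box(w,'shaft',.028)
h=cv2.inRange(hsv,(0,0,140),(180,80,255))&roi;box(h,'head',.03)
g=cv2.inRange(hsv,(0,0,0),(180,255,60))&roi;g[:240]=0;g[:,:375]=0;g[:,398:]=0;g[290:]=0;box(g,'grip',.03)
s=np.array
for n,p,z in [('plate',[(324,250),(400,231),(426,327),(350,349)],.026),('butt top',[(444,281),(446,299)],.058),('tip',[(357,300)],.058),('bar',[(337,272),(392,257),(395,276),(341,291)],.06)]:
    print(n,cast('top',s(p)*.64,z).round(4)[:,:2].tolist())
a=cv2.resize(im[140:230,195:300],None,fx=5,fy=5,interpolation=2);b=cv2.resize(im[170:295,345:425],(288,450),interpolation=2)
cv2.imwrite('pics/crop1.png',np.hstack([a,b])[:, :800])
E
```

```text
shaft 241.5 [[380.70001220703125, 210.0], [388.70001220703125, 209.60000610351562], [390.29998779296875, 245.0], [382.29998779296875, 245.3000030517578]] [[0.4833, -0.3213], [0.4839, -0.344], [0.3851, -0.3441], [0.3845, -0.3216]]
head 225.0 [[371.0, 200.0], [399.0, 200.0], [399.0, 210.0], [371.0, 210.0]] [[0.512, -0.2942], [0.5106, -0.3736], [0.4824, -0.3723], [0.4838, -0.2931]]
grip 442.0 [[375.0, 289.0], [375.0, 245.0], [397.0, 245.0], [397.0, 289.0]] [[0.2654, -0.2953], [0.386, -0.3003], [0.3849, -0.3622], [0.2641, -0.3566]]
plate [[0.6334, 0.1661], [0.6663, 0.0276], [0.4907, -0.0163], [0.4537, 0.1208]]
butt top [[0.5704, -0.048], [0.5387, -0.0508]]
tip [[0.5395, 0.1051]]
bar [[0.5891, 0.1394], [0.6141, 0.0427], [0.5804, 0.038], [0.5556, 0.1327]]
```

View pics/crop1.png

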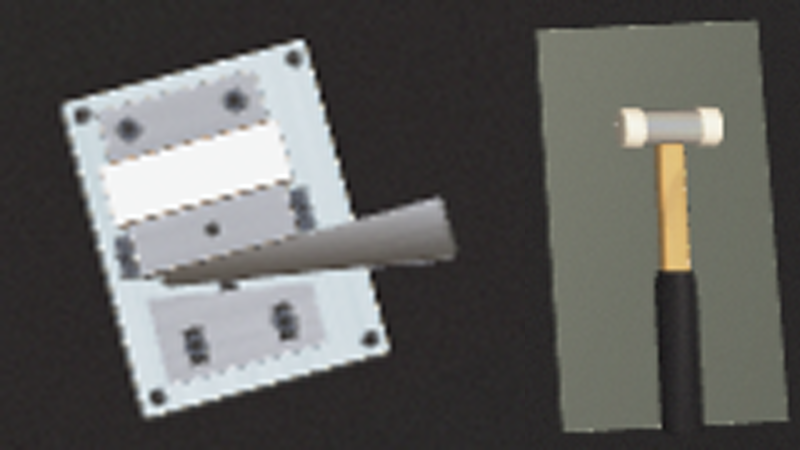

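The crop confirms the choices. The grey wedge sits between keeper and jaw with its butt at about crop (450,230), and the hammer head is at (670,128) with its shaft straight down the picture. The hammer grip is near (0.4475,-0.333) with yaw 0, the clamp yaw is about 14°, and the butt is near (0.555,-0.049).

```bash
python3 -m handwheel '[[[0,0,-1.05,0,0,0,0.05],[0,0,-1.05,0,0,0,0.05],[0,0,-1.06,0,0,0,0.05],[0,0,0,0.04,0.03,0,0.05],[0,0,0,0.04,0.03,0,0.05],[0,0,0,0.04,0.03,0,0.05],[0,0,0,0.04,0.03,0,0.05],[0,0,0,0.04,0.03,0,0.05],[0,0,0,0,0.045,0,0.05],[0,0,0,0,0.045,0,0.05],[0,0,0,0,0.045,0,0.05],[0,0,0,0,0.045,0,0.05]]]'
python3 -m handwheel '[[[0,0,0,0,0.045,0,0.05],[0,0,0,0,0.045,0,0.05],[0,0,0,0,0.045,0,0.05],[0,0,0,0,0.045,0,0.05],[0,0,0,0,0.045,0,0.05],[0,0,0,0,0.045,0,0.05],[0,0,0,0,0.045,0,0.05],[0,0,0,0,0.045,0,0.05],[0,0,0,0,0.045,0,0.05],[0,0,0,0.015,0.045,0,0.05],[0,0,0,0.015,0.045,0.03,0.05],[0,0,0,0.015,0.045,0.03,0.05]]]'
python3 -m handwheel '[[[0,0,0,0,0.01,0,0.05],[0,0,0,0,0,0,0.05]]]'
python3 - <<'E'
from h import *
s=r.sense();im=cams.capture('wrist')[...,::-1];cv2.imwrite('pics/w1.png',im)
print(np.round(s['tcp_pos'],4),np.round(s['ee_rot'],3).tolist(),np.round(s['joints'],1))
hsv=cv2.cvtColor(im,cv2.COLOR_BGR2HSV);w=cv2.inRange(hsv,(10,90,90),(30,255,255))
c=max(cv2.findContours(w,0,2)[0],key=cv2.contourArea);b=cv2.boxPoints(cv2.minAreaRect(c));print(b,cast('wrist',b,.028,s).round(4))
E
```

```text
time_s: 1.3
tcp_pos: [0.4026, 0.259, 0.2221]
ee_rot: [[1.0, 0.0, -0.001], [0.0, -1.0, -0.001], [-0.001, 0.001, -1.0]]
wrist_force: [1.6, -0.7, -0.4]
gripper_width: 0.574
gripper_force: 0.0
time_s: 2.5
tcp_pos: [0.4453, -0.2711, 0.1689]
ee_rot: [[1.0, -0.001, 0.002], [-0.001, -1.0, -0.0], [0.002, 0.0, -1.0]]
wrist_force: [1.1, 1.8, 0.3]
gripper_width: 0.575
gripper_force: 0.0
time_s: 2.7
tcp_pos: [0.4441, -0.2802, 0.1676]
ee_rot: [[1.0, -0.003, -0.003], [-0.003, -1.0, 0.001], [-0.003, -0.001, -1.0]]
wrist_force: [0.0, 0.1, 0.6]
gripper_width: 0.571
gripper_force: 0.0
[ 0.4441 -0.2802  0.1676] [[1.0, -0.003, -0.003], [-0.003, -1.0, 0.001], [-0.003, -0.001, -1.0]] [-14.5  15.3 -18.    0.  -56.9 104.4]
[[167.40532 312.25424]
 [439.34735 297.2061 ]
 [440.5379  318.72122]
 [168.59589 333.76938]] [[ 0.2615 -0.1591  0.028 ]
 [ 0.2665 -0.5518  0.028 ]
 [ 0.2198 -0.5716  0.028 ]
 [ 0.2192 -0.1535  0.028 ]]
```

View pics/w1.png

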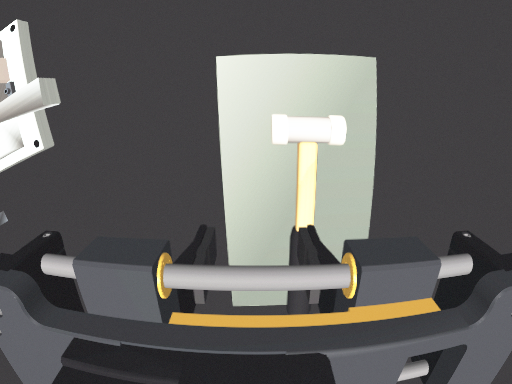

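The wrist view shows the hammer head at (309,130), with the shaft running from (308,143) down to (305,230). The wedge butt is at the upper left, about (58,92).

```bash
python3 - <<'E'
from h import *
s=r.sense()
for n,p,z in [('shaft',[(307.5,145),(305.5,228)],.02),('head',[(273,130),(345,130),(309,130)],.02),('butt',[(58,92)],.042)]:print(n,cast('wrist',p,z,s).round(4)[:,:2].tolist())
E
```

```text
shaft [[0.4816, -0.334], [0.3856, -0.3362]]
head [[0.4973, -0.297], [0.499, -0.375], [0.4978, -0.3352]]
butt [[0.5542, -0.0573]]
```

```bash
python3 -m handwheel '[[[0,0,-0.2,0.004,0.03,0,0.05],[0,0,0,0,0.025,0.02,0.05],[0,0,0,0,0,0.04,0.05],[0,0,0,0,0,0.04,0.05],[0,0,0,0,0,0.03,0.05],[0,0,0,0,0,0.015,0.05],[0,0,0,0,0,0.01,0.05],[0,0,0,0,0,0,0.05],[0,0,0,0,0,0,0.05]]]'
```

```text
time_s: 3.65
tcp_pos: [0.4505, -0.3338, 0.0156]
ee_rot: [[1.0, 0.022, 0.003], [0.022, -1.0, -0.001], [0.002, 0.001, -1.0]]
wrist_force: [-0.1, -0.1, 0.5]
gripper_width: 0.575
gripper_force: 0.0
```

```bash
python3 -m handwheel '[[[0,0,0,-0.002,0.001,0.005,0.05],[0,0,0,0,0,0,0.05],[0,0,0,0,0,0,0.05]]]'; python3 -m handwheel '[[[0,0,0,0,0,0.003,0.05],[0,0,0,0,0,0,0.05]]]'
```

```text
time_s: 3.95
tcp_pos: [0.4474, -0.3352, 0.0095]
ee_rot: [[1.0, 0.021, 0.001], [0.021, -1.0, -0.0], [0.001, 0.0, -1.0]]
wrist_force: [0.6, 0.5, -0.5]
gripper_width: 0.576
gripper_force: 0.0
time_s: 4.15
tcp_pos: [0.4471, -0.3351, 0.0058]
ee_rot: [[1.0, 0.021, -0.0], [0.021, -1.0, 0.0], [-0.0, -0.0, -1.0]]
wrist_force: [-0.4, 0.5, -0.2]
gripper_width: 0.578
gripper_force: 0.0
```

Close, then lift.

```bash
python3 -m handwheel '[[[0,0,0,0,0,0,0.01],[0,0,0,0,0,0,0.01],[0,0,0,0,0,0,0.01],[0,0,0,0,0,0,0.01],[0,0,0,0,0,0,0.01],[0,0,0,0,0,0,0.01]]]';python3 -m handwheel '[[[0,0,0,0,0,-0.01,0.01],[0,0,0,0,0,-0.03,0.01],[0,0,0,0,0,-0.03,0.01],[0,0,0,0,0,-0.02,0.01],[0,0,0,0,0,0,0.01],[0,0,0,0,0,0,0.01]]]'
```

```text
time_s: 4.75
tcp_pos: [0.4473, -0.335, 0.0061]
ee_rot: [[1.0, 0.021, -0.0], [0.021, -1.0, 0.0], [-0.0, -0.0, -1.0]]
wrist_force: [0.4, 0.3, -0.0]
gripper_width: 0.225
gripper_force: 30.0
time_s: 5.35
tcp_pos: [0.4465, -0.3345, 0.0955]
ee_rot: [[1.0, 0.02, -0.001], [0.02, -1.0, 0.001], [-0.001, -0.001, -1.0]]
wrist_force: [-0.3, 0.5, -4.8]
gripper_width: 0.226
gripper_force: 30.0
```

```bash
python3 -m handwheel '[[[0,0,-0.72,0,0,0,0.01],[0,0,-0.72,0,0,0,0.01],[0,0,-0.72,0,0,0,0.01],[0,0,0,0.02,-0.025,0,0.01],[0,0,0,0.02,-0.025,0,0.01],[0,0,0,0.02,-0.025,0,0.01],[0,0,0,0.02,-0.025,0,0.01],[0,0,0,0.02,-0.025,0,0.01],[0,0,0,0.02,-0.025,0,0.01],[0,0,0,0,0,0,0.01],[0,0,0,0,0,0,0.01]]]'
python3 - <<'E'
from h import *
s=r.sense();im=cams.capture('wrist')[...,::-1];cv2.imwrite('pics/w2.png',im);cv2.imwrite('pics/t2.png',cams.capture('top')[...,::-1])
cv2.imwrite('pics/s2.png',cams.capture('side')[...,::-1])
cv2.imwrite('pics/w2b.png',cv2.resize(im,(800,600),interpolation=2))
import json;json.dump({k:np.array(s[k]).tolist() for k in('tcp_pos','ee_rot')},open('s2.json','w'))
E
```

```text
time_s: 6.45
tcp_pos: [0.5257, -0.1595, 0.0942]
ee_rot: [[0.969, 0.246, -0.004], [0.246, -0.969, 0.0], [-0.004, -0.001, -1.0]]
wrist_force: [0.4, -0.3, -4.2]
gripper_width: 0.227
gripper_force: 30.0
```

View pics/w2b.png

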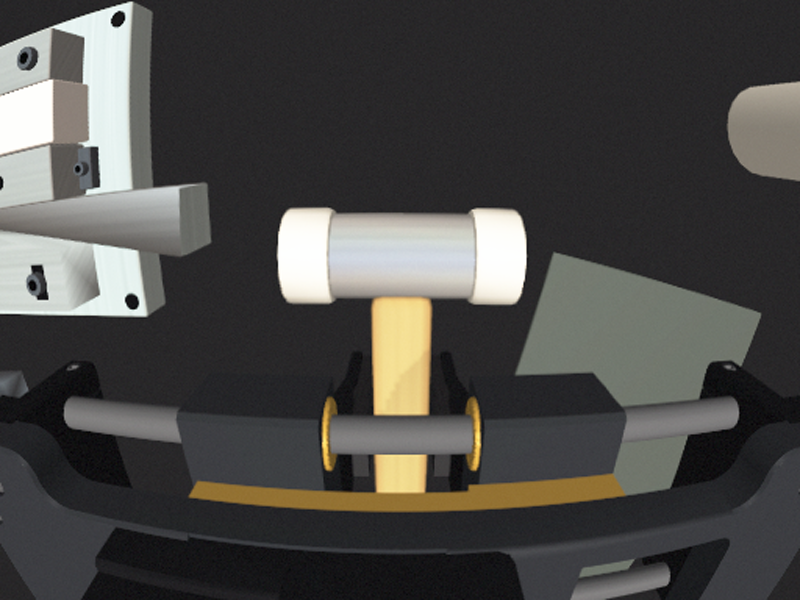

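The wrist view (800x600) shows the butt face with its top edge at (180,187)–(180,256) and its bottom edge at (207,183)–(211,241). The hammer's +y face edge is at (278,256).

```bash
python3 - <<'E'
from h import *
import json;s=json.load(open('s2.json'))
f=lambda p,z:cast('wrist',np.array(p)*.64,z,s)[:,:2]
t=f([(180,187),(180,256)],.058);b=f([(207,183),(211,241)],.026);h=f([(278,256),(526,256)],s['tcp_pos'][2]+.013)
pe=f([(151,10),(160,314)],.026)
d=(pe[0]-pe[1]);print('plate yaw',np.degrees(np.arctan2(d[1],d[0])))
ps=np.array(s['ee_rot'])[:2,:2]
c=np.r_[t,b].mean(0);print(t,b,c,h);g=np.array(s['tcp_pos'])[:2]
print('tool xy of butt rel TCP',ps.T@(c-g),'head ends',(h-g)@ps)
E
```

```text
plate yaw 12.9259003671197
[[ 0.57267936 -0.04337897]
 [ 0.54037523 -0.04831641]] [[ 0.5723987  -0.04348891]
 [ 0.54227159 -0.0511061 ]] [ 0.55693122 -0.0465726 ] [[ 0.56465343 -0.10726294]
 [ 0.58514243 -0.1883494 ]]
tool xy of butt rel TCP [ 0.05800003 -0.10178932] head ends [[ 0.05055854 -0.04106395]
 [ 0.05047529  0.04257091]]
```

```bash
python3 -m handwheel '[[[0,0,0,0.0075,0,0.02,0.01],[0,0,0,0,0,0.03,0.01],[0,0,0,0,0,0.012,0.01],[0,0,0,0,-0.02,0,0.01],[0,0,0,0,-0.02,0,0.01],[0,0,0,0,0,0,0.01],[0,0,0,0,0,0,0.01]]]'
python3 - <<'E'
from h import *
s=r.sense();im=cams.capture('wrist')[...,::-1];cv2.imwrite('pics/w3.png',cv2.resize(im[40:240,60:400],(800,470),interpolation=2))
E
```

```text
time_s: 7.3
tcp_pos: [0.5246, -0.12, 0.0345]
ee_rot: [[0.97, 0.245, 0.0], [0.245, -0.97, -0.0], [0.0, 0.0, -1.0]]
wrist_force: [-0.5, 1.0, -3.4]
gripper_width: 0.227
gripper_force: 30.0
```

View pics/w3.png

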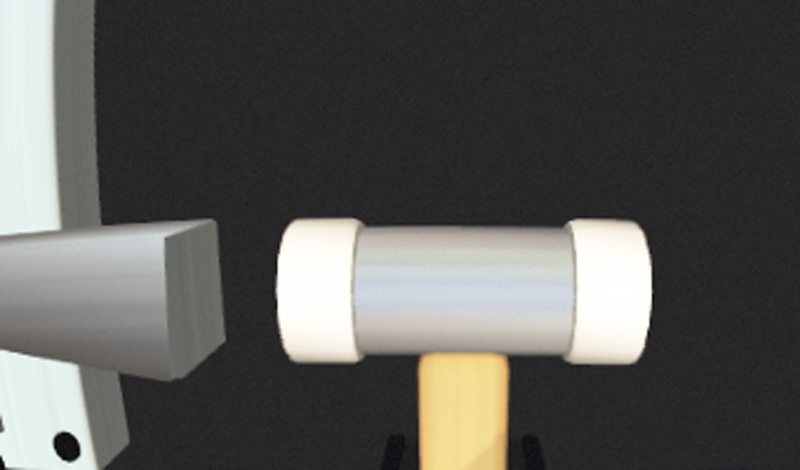

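Hammer and butt are aligned, with the butt at (195,295) and the hammer face at (280,291) in the crop, a gap of about 22 mm. First light blow at 40 mm/s.

```bash
python3 -m handwheel '[[[0,0,0,0,0,0.003,0.01],[0,0,0,0,-0.004,0,0.01],[0,0,0,0,-0.004,0,0.01],[0,0,0,0,-0.004,0,0.01],[0,0,0,0,-0.004,0,0.01],[0,0,0,0,-0.004,0,0.01],[0,0,0,0,-0.004,0,0.01],[0,0,0,0,-0.004,0,0.01]]]'; python3 -m handwheel '[[[0,0,0,0,0.01,0,0.01],[0,0,0,0,0.01,0,0.01],[0,0,0,0,0,0,0.01]]]'
python3 - <<'E'
from h import *
s=r.sense();im=cams.capture('wrist')[...,::-1];cv2.imwrite('pics/w4.png',cv2.resize(im[40:240,60:400],(800,470),interpolation=2))
E
```

```text
time_s: 8.15
tcp_pos: [0.5176, -0.0923, 0.0312]
ee_rot: [[0.97, 0.245, 0.0], [0.245, -0.97, -0.0], [0.0, 0.0, -1.0]]
wrist_force: [-0.4, -2.6, -4.6]
gripper_width: 0.227
gripper_force: 30.0
time_s: 8.45
tcp_pos: [0.5231, -0.1132, 0.0311]
ee_rot: [[0.97, 0.243, 0.001], [0.243, -0.97, -0.0], [0.001, 0.0, -1.0]]
wrist_force: [0.2, -0.4, -4.5]
gripper_width: 0.222
gripper_force: 30.0
```

View pics/w4.png

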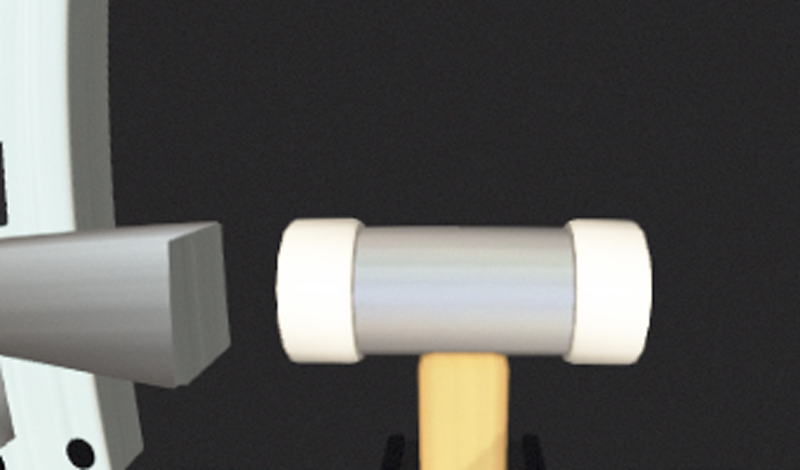

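```bash
python3 -m handwheel '[[[0,0,0,0,-0.005,0,0.01],[0,0,0,0,-0.005,0,0.01],[0,0,0,0,-0.005,0,0.01],[0,0,0,0,-0.004,0,0.01],[0,0,0,0,-0.003,0,0.01],[0,0,0,0,-0.003,0,0.01]]]'|grep -E 'tcp|wrist'; python3 -m handwheel '[[[0,0,0,0,-0.003,0,0.01]]]'|grep -E 'tcp|wrist'
```

```text
tcp_pos: [0.5163, -0.0874, 0.0312]
wrist_force: [0.7, -1.2, -3.4]
tcp_pos: [0.5156, -0.0846, 0.0311]
wrist_force: [-0.6, -2.1, -4.1]
```

```bash
python3 -m handwheel '[[[0,0,0,0,-0.003,0,0.01]]]'|grep -E 'tcp|wrist'
```

```text
tcp_pos: [0.5149, -0.0817, 0.0311]
wrist_force: [0.3, -2.3, -3.7]
```

```bash
python3 -m handwheel '[[[0,0,0,0,-0.003,0,0.01]]]'|grep -E 'tcp|wrist'
```

```text
tcp_pos: [0.5142, -0.0788, 0.0311]
wrist_force: [0.2, -2.2, -3.5]
```

```bash
python3 -m handwheel '[[[0,0,0,0,0.01,0,0.01],[0,0,0,0,0.005,0,0.01],[0,0,0,0,0,0,0.01],[0,0,0,0,-0.005,0,0.01],[0,0,0,0,-0.004,0,0.01],[0,0,0,0,-0.004,0,0.01],[0,0,0,0,-0.003,0,0.01],[0,0,0,0,-0.002,0,0.01]]]'|grep -E 'tcp|wrist'; python3 -m handwheel '[[[0,0,0,0,-0.003,0,0.01]]]'|grep -E 'tcp|wrist'
```

```text
tcp_pos: [0.5133, -0.0757, 0.0311]
wrist_force: [1.0, -1.9, -3.9]
tcp_pos: [0.5126, -0.073, 0.0311]
wrist_force: [-0.4, -1.8, -3.7]
```

```bash
python3 -m handwheel '[[[0,0,0,0,-0.003,0,0.01]]]'|grep -E 'tcp|wrist'
```

```text
tcp_pos: [0.5119, -0.0701, 0.0311]
wrist_force: [0.4, -2.0, -5.0]
```

```bash
python3 -m handwheel '[[[0,0,0,0,-0.003,0,0.01]]]'|grep -E 'tcp|wrist'
```

```text
tcp_pos: [0.5112, -0.0672, 0.0311]
wrist_force: [1.0, -1.3, -3.9]
```

```bash
python3 -m handwheel '[[[0,0,0,0,-0.003,0,0.01]]]'|grep -E 'tcp|wrist'
```

```text
tcp_pos: [0.5105, -0.0642, 0.0311]
wrist_force: [-0.0, -0.3, -3.1]
```

```bash
python3 -m handwheel '[[[0,0,0,0,0.01,0,0.01],[0,0,0,0,0.005,0,0.01],[0,0,0,0,0,0,0.01],[0,0,0,0,-0.005,0,0.01],[0,0,0,0,-0.004,0,0.01],[0,0,0,0,-0.004,0,0.01],[0,0,0,0,-0.003,0,0.01]]]'|grep -E 'tcp|wrist'; python3 -m handwheel '[[[0,0,0,0,-0.002,0,0.01]]]'|grep -E 'tcp|wrist'
```

```text
tcp_pos: [0.5101, -0.063, 0.0311]
wrist_force: [0.1, -1.4, -4.5]
tcp_pos: [0.5096, -0.0612, 0.0311]
wrist_force: [0.4, -1.6, -4.6]
```

```bash
python3 -m handwheel '[[[0,0,0,0,-0.002,0,0.01]]]'|grep -E 'tcp|wrist'
```

```text
tcp_pos: [0.5092, -0.0594, 0.0311]
wrist_force: [0.7, -2.1, -5.0]
```

```bash
python3 -m handwheel '[[[0,0,0,0,-0.002,0,0.01]]]'|grep -E 'tcp|wrist'
```

```text
tcp_pos: [0.5087, -0.0576, 0.0311]
wrist_force: [0.1, -2.4, -3.5]
```

```bash
python3 -m handwheel '[[[0,0,0,0,-0.002,0,0.01]]]'|grep -E 'tcp|wrist'
```

```text
tcp_pos: [0.5084, -0.0556, 0.0312]
wrist_force: [1.9, -2.7, -5.0]
```

```bash
python3 -m handwheel '[[[0,0,0,0,-0.002,0,0.01]]]'|grep -E 'tcp|wrist'
```

```text
tcp_pos: [0.5082, -0.0536, 0.0312]
wrist_force: [0.8, -2.6, -4.8]
```

```bash
python3 - <<'E'
from h import *
s=r.sense();im=cams.capture('wrist')[...,::-1];cv2.imwrite('pics/w5.png',cv2.resize(im[40:240,60:400],(800,470),interpolation=2))
E
```

```text
(no output)
```

View pics/w5.png

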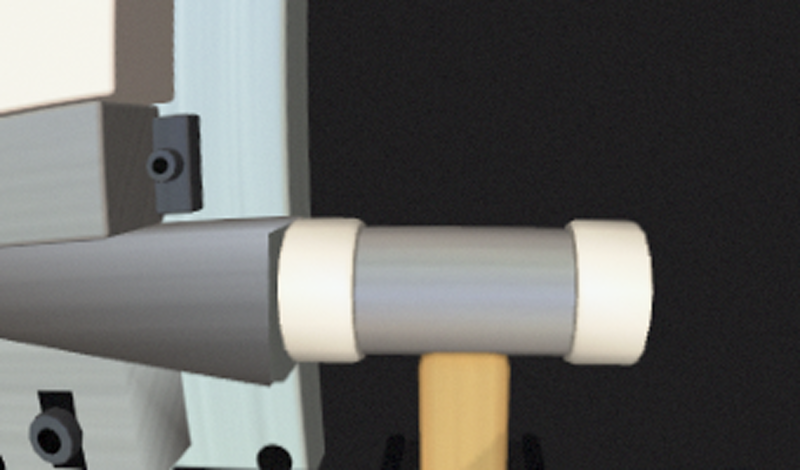

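The view shows the hammer face against the butt at (275,295), with the butt almost at the plate edge at (315,300). I'll draw back and keep tapping.

```bash
python3 -m handwheel '[[[0,0,0,0,0.01,0,0.01],[0,0,0,0,0.005,-0.001,0.01],[0,0,0,0,0,0,0.01],[0,0,0,0,-0.005,0,0.01],[0,0,0,0,-0.004,0,0.01],[0,0,0,0,-0.003,0,0.01],[0,0,0,0,-0.003,0,0.01]]]'|grep -E 'tcp|wrist'; python3 -m handwheel '[[[0,0,0,0,-0.002,0,0.01]]]'|grep -E 'tcp|wrist'
```

```text
tcp_pos: [0.5077, -0.0533, 0.0321]
wrist_force: [0.5, -2.5, -4.0]
tcp_pos: [0.5074, -0.0517, 0.0322]
wrist_force: [1.4, -5.1, -5.4]
```

```bash
python3 -m handwheel '[[[0,0,0,0,-0.002,0,0.01]]]'|grep -E 'tcp|wrist'
```

```text
tcp_pos: [0.5071, -0.0501, 0.0322]
wrist_force: [1.0, -9.7, -4.8]
```

```bash
python3 -m handwheel '[[[0,0,0,0,-0.002,0,0.01]]]'|grep -E 'tcp|wrist'
```

```text
tcp_pos: [0.5064, -0.0495, 0.0323]
wrist_force: [2.7, -18.4, -4.7]
```

```bash
python3 -m handwheel '[[[0,0,0,0,-0.002,0,0.01]]]'|grep -E 'tcp|wrist'
```

```text
tcp_pos: [0.5054, -0.0489, 0.0323]
wrist_force: [2.8, -22.4, -4.9]
```

```bash
python3 -m handwheel '[[[0,0,0,0,0.01,0,0.01],[0,0,0,0,0.01,0,0.01],[0,0,0,0,0,0,0.01],[0,0,0,0,0,0,0.01]]]'; python3 -m handwheel '[[[0,0,0,0,-0.004,0,0.01],[0,0,0,0,-0.003,0,0.01],[0,0,0,0,-0.003,0,0.01],[0,0,0,0,-0.003,0,0.01],[0,0,0,0,-0.003,0,0.01]]]'|grep -E 'tcp|wrist'; python3 -m handwheel '[[[0,0,0,0,-0.001,0,0.01]]]'|grep -E 'tcp|wrist'
```

```text
time_s: 13.35
tcp_pos: [0.5108, -0.0653, 0.032]
ee_rot: [[0.97, 0.244, -0.0], [0.244, -0.97, 0.0], [0.0, -0.0, -1.0]]
wrist_force: [0.6, 0.1, -3.9]
gripper_width: 0.226
gripper_force: 29.9
tcp_pos: [0.5065, -0.0499, 0.0322]
wrist_force: [1.1, -10.7, -3.5]
tcp_pos: [0.5065, -0.0499, 0.0323]
wrist_force: [2.0, -12.0, -3.9]
```

```bash
python3 -m handwheel '[[[0,0,0,0,-0.002,0,0.01]]]'|grep -E 'tcp|wrist'
```

```text
tcp_pos: [0.5057, -0.0492, 0.0323]
wrist_force: [2.0, -20.0, -3.7]
```

```bash
python3 -m handwheel '[[[0,0,0,0,-0.001,0,0.01]]]'|grep -E 'tcp|wrist'
```

```text
tcp_pos: [0.5055, -0.049, 0.0324]
wrist_force: [3.4, -21.3, -4.7]
```

The contact position is unchanged at 21 N. I'll give two more distinct blows to confirm it's tight.

```bash
for i in 1; do python3 -m handwheel '[[[0,0,0,0,0.01,0,0.01],[0,0,0,0,0.01,0,0.01],[0,0,0,0,0,0,0.01],[0,0,0,0,-0.003,0,0.01],[0,0,0,0,-0.003,0,0.01],[0,0,0,0,-0.003,0,0.01],[0,0,0,0,-0.003,0,0.01],[0,0,0,0,-0.003,0,0.01],[0,0,0,0,-0.003,0,0.01],[0,0,0,0,-0.0025,0,0.01]]]'|grep -E 'tcp|wrist'; done; python3 -m handwheel '[[[0,0,0,0,0.01,0,0.01],[0,0,0,0,0.01,0,0.01],[0,0,0,0,0,0,0.01],[0,0,0,0,-0.003,0,0.01],[0,0,0,0,-0.003,0,0.01],[0,0,0,0,-0.003,0,0.01],[0,0,0,0,-0.003,0,0.01],[0,0,0,0,-0.003,0,0.01],[0,0,0,0,-0.003,0,0.01],[0,0,0,0,-0.0025,0,0.01]]]'|grep -E 'tcp|wrist'
```

```text
tcp_pos: [0.5047, -0.0486, 0.0323]
wrist_force: [2.1, -23.4, -3.0]
tcp_pos: [0.5044, -0.0483, 0.0323]
wrist_force: [1.0, -24.7, -3.2]
```

```bash
python3 -m handwheel '[[[0,0,0,0,0.01,0,0.01],[0,0,0,0,0.015,0,0.01],[0,0,0,0,0.02,0,0.01],[0,0,0,0,0.02,0,0.01],[0,0,0,0,0,-0.02,0.01],[0,0,0,0,0,-0.03,0.01],[0,0,0,0,0,-0.015,0.01],[0,0,0,0,0,0,0.01],[0,0,0,0,0,0,0.01]]]'
python3 - <<'E'
from h import *
s=r.sense();im=cams.capture('wrist')[...,::-1];cv2.imwrite('pics/w6.png',cv2.resize(im,(800,600),interpolation=2))
E
```

```text
time_s: 17.05
tcp_pos: [0.521, -0.1077, 0.0966]
ee_rot: [[0.97, 0.244, -0.001], [0.244, -0.97, 0.001], [-0.0, -0.001, -1.0]]
wrist_force: [-1.3, -0.1, -4.9]
gripper_width: 0.23
gripper_force: 29.8
```

View pics/w6.png

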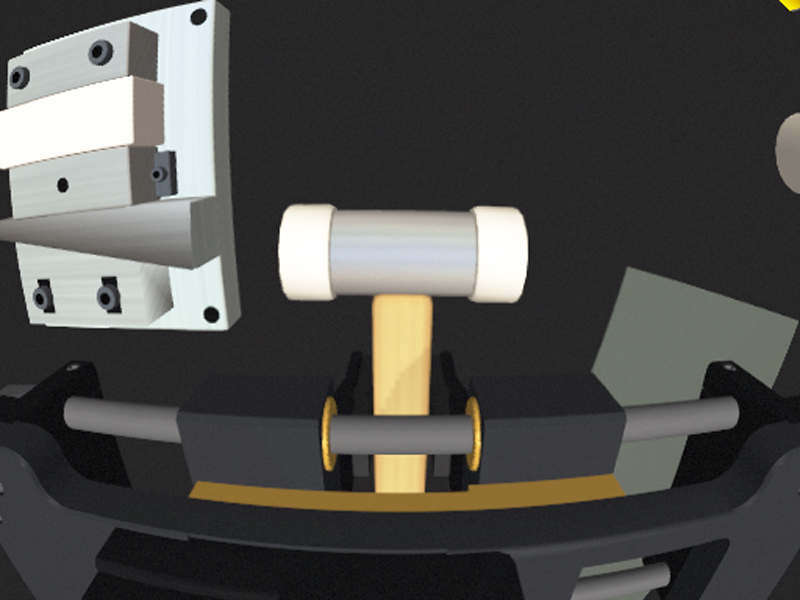

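The view shows the wedge driven home, its butt at (205,232) flush near the plate edge, with the bar held and the hammer still square in the fingers. Now I'll take the hammer back to the mat.

```bash
python3 -m handwheel '[[[0,0,0,-0.021,0.0337,0,0.01],[0,0,0,-0.021,0.0337,0,0.01],[0,0,0,-0.021,0.0337,0,0.01],[0,0,0,-0.021,0.0337,0,0.01],[0,0,0,-0.021,0.0337,0,0.01],[0,0,0,-0.021,0.0337,0,0.01],[0,0,0.72,0,0,0,0.01],[0,0,0.72,0,0,0,0.01],[0,0,0.71,0,0,0,0.01],[0,0,0,0,0,0,0.01],[0,0,0,0,0,0,0.01]]]'
```

```text
time_s: 18.2
tcp_pos: [0.4482, -0.3345, 0.0959]
ee_rot: [[1.0, 0.024, -0.002], [0.024, -1.0, 0.001], [-0.002, -0.001, -1.0]]
wrist_force: [0.8, 0.5, -4.2]
gripper_width: 0.223
gripper_force: 29.8
```

```bash
python3 -m handwheel '[[[0,0,0,0,0,0.03,0.01],[0,0,0,0,0,0.03,0.01],[0,0,0,0,0,0.015,0.01],[0,0,0,0,0,0.006,0.01],[0,0,0,0,0,0,0.01],[0,0,0,0,0,0,0.01]]]'; python3 -m handwheel '[[[0,0,0,0,0,0.003,0.01],[0,0,0,0,0,0.002,0.01],[0,0,0,0,0,0,0.01]]]'
```

```text
time_s: 18.8
tcp_pos: [0.4497, -0.3352, 0.0169]
ee_rot: [[1.0, 0.023, 0.001], [0.023, -1.0, -0.001], [0.001, 0.001, -1.0]]
wrist_force: [-0.5, 1.0, -3.0]
gripper_width: 0.227
gripper_force: 29.8
time_s: 19.1
tcp_pos: [0.4488, -0.3349, 0.0113]
ee_rot: [[1.0, 0.022, 0.0], [0.022, -1.0, -0.0], [0.0, 0.0, -1.0]]
wrist_force: [0.6, -0.2, -4.3]
gripper_width: 0.23
gripper_force: 29.8
```

```bash
python3 -m handwheel '[[[0,0,0,0,0,0.002,0.01],[0,0,0,0,0,0.001,0.01],[0,0,0,0,0,0,0.01]]]'; python3 -m handwheel '[[[0,0,0,0,0,0.001,0.01],[0,0,0,0,0,0.001,0.01],[0,0,0,0,0,0,0.01]]]'
```

```text
time_s: 19.4
tcp_pos: [0.4487, -0.3349, 0.0079]
ee_rot: [[1.0, 0.022, -0.0], [0.022, -1.0, 0.0], [-0.0, -0.0, -1.0]]
wrist_force: [-0.2, 0.5, -3.7]
gripper_width: 0.231
gripper_force: 29.8
time_s: 19.7
tcp_pos: [0.4489, -0.3349, 0.0062]
ee_rot: [[1.0, 0.022, 0.0], [0.022, -1.0, -0.0], [0.0, 0.0, -1.0]]
wrist_force: [-0.5, 0.7, -2.8]
gripper_width: 0.229
gripper_force: 29.8
```

```bash
python3 -m handwheel '[[[0,0,0,0,0,0.0005,0.01],[0,0,0,0,0,0,0.01],[0,0,0,0,0,0,0.03],[0,0,0,0,0,0,0.05],[0,0,0,0,0,0,0.05],[0,0,0,0,0,0,0.05]]]'; python3 -m handwheel '[[[0,0,0,0,0,-0.01,0.05],[0,0,0,0,0,-0.03,0.05],[0,0,0,0,0,-0.04,0.05],[0,0,0,0,0,-0.04,0.05],[0,0,0,0,0,-0.04,0.05],[0,0,0,-0.04,0,0,0.05],[0,0,0,0,0,0,0.05],[0,0,0,0,0,0,0.05]]]'
python3 - <<'E'
from h import *
a=cams.capture('top')[120:300,190:430,::-1];b=cams.capture('side')[80:260,190:430,::-1]
cv2.imwrite('pics/end.png',np.hstack([cv2.resize(x,(400,300),interpolation=2) for x in(a,b)]))
E
```

```text
time_s: 20.3
tcp_pos: [0.4491, -0.3351, 0.0057]
ee_rot: [[1.0, 0.022, 0.001], [0.022, -1.0, -0.0], [0.001, 0.0, -1.0]]
wrist_force: [-0.1, 0.2, -0.1]
gripper_width: 0.503
gripper_force: 0.0
time_s: 21.1
tcp_pos: [0.4083, -0.3358, 0.1666]
ee_rot: [[1.0, 0.021, 0.001], [0.021, -1.0, -0.001], [0.001, 0.001, -1.0]]
wrist_force: [0.7, -0.1, -0.4]
gripper_width: 0.577
gripper_force: 0.0
```

View pics/end.png

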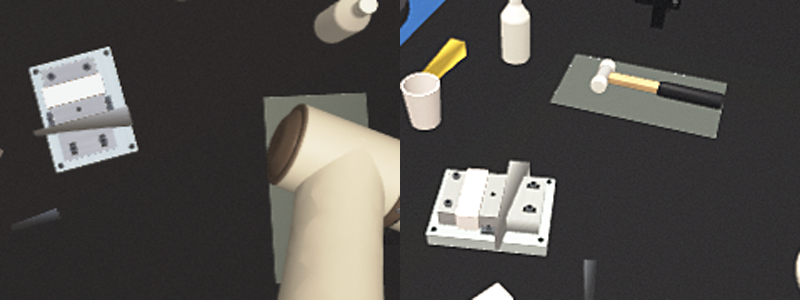

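The side view (right half) shows the hammer flat on the mat at (655,85), the wedge home in the clamp at (515,200), and the bar intact with the bystanders undisturbed.

```bash
python3 -c "
from station import r
print(r.finish_job())"
```

```text
the job is handed in; nothing more can be done
None
```

The wedge is tight after eight separate light blows, with the last three felt as 21–25 N and no longer moving it; the hammer is flat on its mat again, nothing else was touched, and the job was handed in at about 21 s.

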